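Centre the wobbly bud vase on its stand

ROBOT

A 7-joint arm with a two-finger parallel gripper is mounted at the origin on the work surface. World frame = base frame: x ahead of the robot, y to its left, z up, the work surface at z = 0. Lengths are in m, angles in degrees, forces in N, time in s.
With the tool pointing down it reaches from about 0.35 to 0.9 m from the base axis. Payload 8.1 kg.
Tool frame: the origin (TCP) lies midway between the tips of the shut fingers; the grasp point (between the pads) lies 19 mm behind it; y points along the fingers, x is the direction in which the jaws open and shut, and the axes are right-handed (so a half turn about y gives the same grasp; the last joint's range is limited). The gripper opens to 92 mm and grips with 3 to 60 N. Pads are 19 mm wide; open, the fingers measure 130 mm over their backs; the gripper's body (75 mm by 190 mm) begins 47 mm behind the grasp point.
Start: joints at [71.471, 24.895, 1.432, 90.138, -0.665, 64.973, -4.303], TCP at [0.137, -0.61, 0.227] pointing down, gripper open.
Joint ranges: [-149.89, 149.89], [-25.12, 119.58], [-72.63, 75.52], [4.76, 147.25], [-75.54, 255.54], [6.69, 114.76], [-157.13, 157.13]. Speed limits (degrees/s): [127.2, 127.2, 172.46, 172.46, 180, 180, 180].

INTERFACE

Orientations are given as a 3x3 rotation matrix whose columns are the frame's x, y, z axes.
In Python, from workcell import bot, grab_frame, nets gives the robot as it stands.
- The arm moves only by the tool apply_moves, never from a script. Its argument "rows" is a list of rows, each an object with "grip": the opening, from 0 (shut) to 1 (fully open); "offset": the shift along the tool's x, y, z in cm, a list of three; "angular": the turn, a rotation vector about the tool's x, y, z in rad, a list of three. In form: [{"grip": grip, "offset": [dx, dy, dz], "angular": [wx, wy, wz]}, ...]. A call has 1 to 12 rows; each row shifts and turns the pose as measured when the row begins, along the tool's axes as they then stand; what a row does not reach is not made up. A row lasts 1/8 s, in which the tool goes at most 62.5 mm and 10.7 degrees, less where a joint would pass 70% of its speed; a pose out of reach is approached as far as the arm can. A call with a gripper value outside its range is refused whole. The fingers move at their own pace and stop on an object; "newtons" is the grip in N (left out, the last holds). Time passes only in rows, so rows that do not move let the fingers close. It gives the time, the measured TCP pose, the force and the opening at its end, in the units of the state.
- bot.get_obs(): the state, without advancing time (a new reading comes with each control period).
- grab_frame(name): name is "scene" or "top"; returns a dict with "pixels" (420x560x3 uint8, red, green, blue), "mtx" (3x3 intrinsics, pixels), "R" (3x3) and "t" (3): a world point X has camera coordinates R X + t. Camera axes: x right, y down, z forward; pixel columns grow to the right and rows downward; lengths in m; the calibration is good to about 2 mm. A picture is of the moment at which its call begins. There is no depth.
- bot.hand_in(): hands the job in, once; it reports no verdict.
Trained networks look in the newest picture that a camera, given by its name, has taken for a name from the list of things; names that differ only in an ending like _2 or _b are one class to them, and where a whole thing is asked for, a point or a joint stands for the part that bears it (a point fixed in the world has none). Each returns a list of dicts, best first, with "conf" (0 to 1); they miss things now and then, are a little off and sometimes report something else, mostly with a low value. They report only what shows in the picture. A call takes as long as a camera call. They do not tell look-alikes from the thing itself.
- nets.masks_of(camera, target): "region" (420x560 bool, what is visible of it) and "box" ([centre column, centre row, width, height] in pixels, round what is visible of it).
The state is a dict: "time_s": time; "qpos": joint angles; "qvel": joint speeds; "joint_efforts": joint torques, N m; "tcp_pos": TCP position; "orientation": TCP orientation; "wrist_force": force on the tool from outside, world axes, zero at the start; "wrist_torque": the same for the moment, N m; "finger_gap": finger opening in m.
Only numpy, scipy, OpenCV 4.12 (cv2) and the standard library are available. Lean on these libraries where they do the work, as an engineer would, in place of code of your own. Each camera call takes 0.05 s, during which the arm holds its last target. There are 200 camera calls.

TASK

The little ceramic vase has been left standing out at the edge of its round wooden stand. Centre it on the stand with light fingertip taps low on its foot: it rocks easily, so don't tip it, pinch it or lift it, and leave the stand, the swab tub and the glass jar where they are. Finish with the vase standing upright and still in the middle of the stand and your hand away from it.

Things in the scene. Friction and masses are not known exactly. Their poses are not given: they have to be found in the camera images.
- vase: White ceramic bud vase, 106 mm tall, 0.14-0.28 kg. Origin: centre of its underside, z up its axis. Its foot, the widest part, is a 44 mm disc with an upright edge 1.5 to 13 mm above the underside, bevelled below (only the middle 30 mm is flat), so it rocks: pushed at the foot it slides, pushed at the belly (41 mm wide, 65 mm up) or knocked fast it tips. Stem 16 mm, neck 17 mm, mouth 26 mm wide.
- stand: Turned wooden display stand, round, flat on top without a rim, 40 mm high, top 100 mm in diameter, about 0.24 kg, loose on the shelf. Origin at the centre of its underside; its top is 40 mm above that. The vase stands on it, at first with its axis 22 to 31 mm off the stand's axis.
- tub: Closed swab tub, clear plastic with a white lid, 80 mm in diameter, 76 mm tall, standing loose on the shelf near the stand. Origin at the centre of its underside. To be left alone.
- jar: Closed glass jar with a steel lid, 68 mm in diameter, 83 mm tall, standing loose on the shelf near the stand. Origin at the centre of its underside. To be left alone.
- shelf: Fixed beech shelf, 600 mm long (its x axis), 340 mm deep (y), top 50 mm above the work surface. Origin: centre of its underside, on the work surface. At its +y edge, 160 mm from the middle, a pegboard rises 260 mm above the top; its pegs, 195 mm above the top, stand 50 mm out; a hairbrush and a shoehorn hang on those 100 and 220 mm towards +x.
Not all that is in view belongs to the job. Several things have the shape of the vase; the one meant has the colours described above.

How it is judged (in metres and radians):
At the end, for the whole second after the job is handed in: The vase stands upright (within 0.06 rad) and still on top of the stand, its axis within 6 mm of the stand's axis; the stand, the tub and the jar are within 15 mm of where they started (horizontal distance between vase and stand below 0.006 m and angle between vase's own z axis and vertical below 0.06 rad and z of vase in the frame of stand between 0.036 and 0.044 m and linear speed of vase below 0.02 m/s and angular speed of vase below 0.2 rad/s and distance of each of stand, tub, jar from where it was at the start of the episode below 0.015 m); the robot touches nothing.
It fails at once if the vase is tipped over (more than 0.45 rad) (angle between vase's own z axis and vertical above 0.45 rad).
It fails at once if the vase is lifted more than 12 mm off the stand, or falls off it (z of vase in the frame of stand above 0.052 m or z of vase in the frame of stand below 0.03 m).
It fails at once if the vase is pinched or knocked hard (over 12 N) (contact force between the fingers and vase above 12 N).
It fails at once if the stand is shifted or lifted by more than 15 mm (distance of stand from where it was at the start of the episode above 0.015 m).
It fails at once if the tub or the jar is moved by more than 15 mm (distance of any of tub, jar from where it was at the start of the episode above 0.015 m).
It also fails if it takes over 54 s, if anything falls off the work surface, if the arm or the gripper's body presses on something with over 40 N, if the wrist force passes 120 N, or if a joint passes its speed limit or range.

## Working session

There is one attempt and no reset: what is moved stays moved. The work goes in short steps, Python scripts to look and compute and a tool call to move; the robot and the scene stay as the last step left them, time stands still between calls to the robot, and variables do not carry over. Pictures are saved under pics/ and viewed, about 8 in all and at most 12, crops included, and the job is handed in when it is done.

Besides the shell and the picture viewer there is one more tool, called after "Emit:" as a command line: name --argument value ..., lists and objects as JSON in quotes. apply_moves: Moves the arm, as the interface text tells. Its arguments: {"type":"object","properties":{"rows":{"type":"array","items":{"type":"object","properties":{"grip":{"type":"number"},"offset":{"type":"array","items":{"type":"number"}},"angular":{"type":"array","items":{"type":"number"}}}}},"newtons":{"type":"number"}},"required":["rows"]}

```bash
mkdir -p pics; python3 - <<'E'
from workcell import bot, grab_frame, nets
import cv2, numpy as np
o=bot.get_obs(); print(o['time_s'],o['tcp_pos'],np.round(o['orientation'],3).tolist(),o['finger_gap'])
ims=[]
for c in ('scene','top'):
    f=grab_frame(c); ims.append(f['pixels']); cv2.imwrite(f'pics/{c}0.png',f['pixels'][:,:,::-1])
    print(c,np.round(f['mtx'],1).tolist(),np.round(f['R'],3).tolist(),np.round(f['t'],3).tolist())
    for n in ('vase','stand','tub','jar'):
        print(n,[(round(d['conf'],2),np.round(d['box']).tolist()) for d in nets.masks_of(c,n)])
E
```

```text
0.0 [ 0.13670485 -0.60930873  0.22591942] [[0.219, -0.001, 0.976], [-0.976, 0.002, 0.219], [-0.002, -1.0, -0.0]] 0.09189462604738996
scene [[443.6, 0.0, 277.2], [0.0, 443.6, 215.9], [0.0, 0.0, 1.0]] [[0.612, 0.791, 0.012], [0.648, -0.492, -0.582], [-0.454, 0.364, -0.813]] [-0.392, -0.358, 1.2]
vase [(0.9, [211.0, 284.0, 22.0, 44.0]), (0.9, [232.0, 317.0, 27.0, 40.0]), (0.81, [195.0, 249.0, 29.0, 45.0])]
stand [(0.76, [276.0, 217.0, 54.0, 49.0])]
tub [(0.95, [314.0, 147.0, 38.0, 48.0])]
jar [(0.85, [329.0, 269.0, 41.0, 49.0])]
top [[421.8, 0.0, 282.3], [0.0, 421.8, 216.5], [0.0, 0.0, 1.0]] [[-0.045, -0.999, -0.006], [-0.976, 0.045, -0.212], [0.212, -0.004, -0.977]] [0.059, 0.642, 0.682]
vase [(0.96, [313.0, 219.0, 31.0, 34.0]), (0.95, [388.0, 172.0, 29.0, 38.0]), (0.77, [388.0, 213.0, 37.0, 31.0])]
stand [(0.72, [296.0, 228.0, 61.0, 60.0])]
tub [(0.94, [200.0, 284.0, 56.0, 50.0])]
jar [(0.68, [298.0, 141.0, 37.0, 49.0])]
```

View pics/scene0.png

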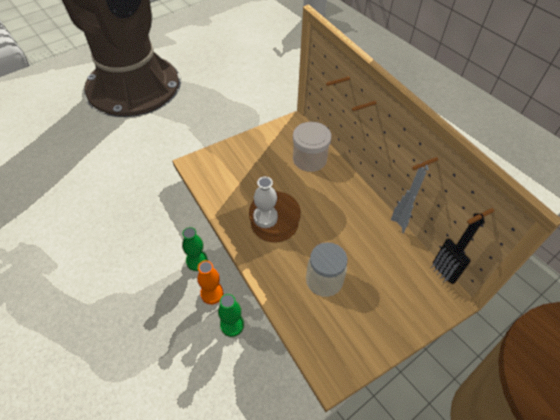

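View pics/top0.png

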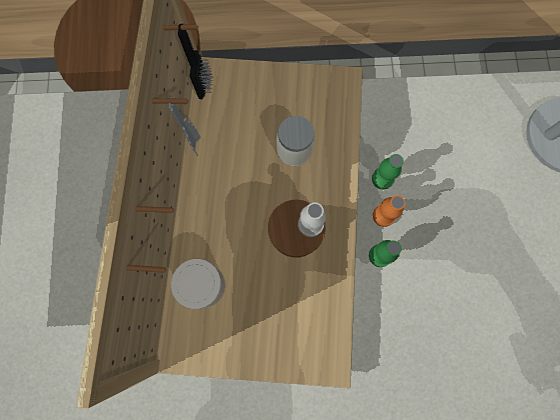

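Scene view: the white vase (265,205) stands at the left-near side of the brown stand (275,217), with the tub at (312,147) and the jar at (328,269). Top view: the vase is at (313,218) and the stand centre at (296,228). The green and orange look-alikes are on the floor. Next I'll fit models for position.

```bash
cat > h.py <<'E'
import numpy as np, cv2
from scipy.optimize import minimize
from workcell import bot, grab_frame, nets
PROF=[(.0015,.022),(.013,.022),(.025,.010),(.035,.010),(.05,.017),(.065,.0205),(.078,.016),(.088,.0085),(.1,.0115),(.106,.013)]
STAND=[(0,.05),(.04,.05)]
S=8
def proj(f,X): 
    c=X@f['R'].T+f['t']; p=c@f['mtx'].T; return p[:,:2]/p[:,2:]
def render(f,prof,xy,z0,roi,tilt=None):
    x0,y0,w,h=roi; im=np.zeros((h*S,w*S),np.uint8); a=np.linspace(0,2*np.pi,40)
    rings=[proj(f,np.c_[xy[0]+r*np.cos(a),xy[1]+r*np.sin(a),np.full(40,z0+z)]) for z,r in prof]
    for p,q in zip(rings,rings[1:]):
        hull=cv2.convexHull(np.float32(np.r_[p,q])).reshape(-1,2)
        cv2.fillConvexPoly(im,np.int32(np.round((hull-[x0,y0]+.5)*S)),255)
    return cv2.resize(im,(w,h),interpolation=cv2.INTER_AREA)/255.
def fit(f,m,prof,z0,roi,xy0,ign=None):
    x0,y0,w,h=roi; m=m[y0:y0+h,x0:x0+w].astype(float)
    k=np.ones_like(m) if ign is None else 1-ign[y0:y0+h,x0:x0+w]
    r=minimize(lambda p:(k*np.abs(render(f,prof,p,z0,roi)-m)).sum(),xy0,method='Nelder-Mead',
      options=dict(initial_simplex=np.array(xy0)+np.array([[0,0],[.012,0],[0,.012]]),xatol=1e-4))
    return r.x,r.fun,m.sum()
def ray(f,uv,z):
    d=f['R'].T@np.linalg.inv(f['mtx'])@[*uv,1]; c=-f['R'].T@f['t']; return (c+d*(z-c[2])/d[2])[:2]
ROI=dict(scene=(235,165,80,85),top=(255,185,85,85))
def whites(f,c):
    hsv=cv2.cvtColor(f['pixels'],cv2.COLOR_RGB2HSV); m=(hsv[...,1]<70)&(hsv[...,2]>50)
    z=np.zeros_like(m); x,y,w,h=ROI[c]; z[y:y+h,x:x+w]=m[y:y+h,x:x+w]; return z
E
python3 - <<'E'
from h import *
out=[]
for c,g,vs in (('scene',(275,217),(265,210)),('top',(296,228),(312,222))):
    f=grab_frame(c)
    for n,z,r,hh in (('tub',.05,.04,.076),('jar',.05,.034,.083)):
        m=nets.masks_of(c,n)[0]; b=m['box']; 
        x,y=int(b[0]-b[2]/2-12),int(b[1]-b[3]/2-12); print(c,n,fit(f,m['region'],[(0,r),(hh,r)],z,(x,y,int(b[2]+24),int(b[3]+24)),ray(f,b[:2],.09)))
    sm=nets.masks_of(c,'stand')[0]['region']; v=whites(f,c)
    print(c,'vase',fit(f,v,PROF,.09,ROI[c],ray(f,vs,.12)))
    print(c,'stand',fit(f,sm,STAND,.05,ROI[c],ray(f,g,.08),ign=v&~sm))
    x,y,w,h=ROI[c]; im=f['pixels'].copy(); im2=im.copy(); im2[v]=[255,0,0]; im2[sm&~v]=[0,255,0]
    out.append(np.hstack([cv2.resize(i[y:y+85,x:x+80],None,fx=4,fy=4,interpolation=0) for i in (im,im2)]))
cv2.imwrite('pics/fit.png',cv2.resize(np.vstack(out),None,fx=.85,fy=.85)[:,:,::-1])
f=grab_frame('scene')
E
```

```text
scene tub (array([0.53039647, 0.17391264]), np.float64(170.52941176470588), np.float64(1569.0))
scene jar (array([7.77107927e-01, 6.65224061e-04]), np.float64(228.80392156862746), np.float64(1768.0))
scene vase (array([ 0.62555157, -0.01874372]), np.float64(147.06666666666666), np.float64(1089.0))
scene stand (array([0.61861015, 0.00857208]), np.float64(123.79607843137255), np.float64(1450.0))
top tub (array([0.53107529, 0.17323505]), np.float64(121.52549019607844), np.float64(2174.0))
top jar (array([7.73072869e-01, 1.16020102e-04]), np.float64(230.843137254902), np.float64(1522.0))
top vase (array([ 0.62439218, -0.01768955]), np.float64(22.031372549019608), np.float64(754.0))
top stand (array([0.62176785, 0.00548666]), np.float64(120.7921568627451), np.float64(1965.0))
```

View pics/fit.png

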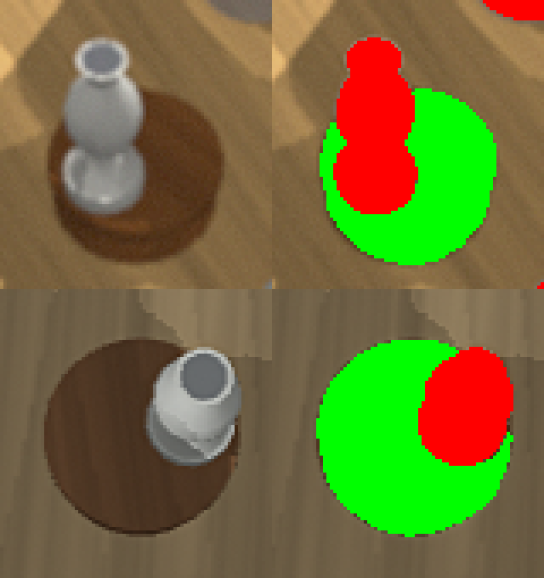

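```bash
python3 - <<'E'
from h import *
for c in ('scene','top'):
    f=grab_frame(c); sm=nets.masks_of(c,'stand')[0]['region']; v=whites(f,c)
    ig=cv2.dilate((v).astype(np.uint8),np.ones((3,3)))>0
    if c=='scene': np.save('v.npy',v)
    for nm,P in dict(cyl=STAND,disc=[(.038,.05),(.04,.05)],taper=[(0,.045),(.025,.047),(.03,.05),(.04,.05)],tap2=[(0,.04),(.03,.048),(.04,.05)]).items():
        print(c,nm,fit(f,sm,P,.05,ROI[c],(.62,.006),ign=ig))
    for k in (.97,1,1.03,1.06): print(k,fit(f,v&(np.arange(420)[:,None]>176),[(z,r*k) for z,r in PROF],.09,ROI[c],(.625,-.018))[:2])
E
```

```text
scene cyl (array([0.61782771, 0.00944611]), np.float64(115.3294117647059), np.float64(1390.0))
scene disc (array([ 0.63567864, -0.00343157]), np.float64(245.63921568627453), np.float64(1390.0))
scene taper (array([0.62291538, 0.00597836]), np.float64(54.30196078431373), np.float64(1390.0))
scene tap2 (array([0.62641748, 0.00355342]), np.float64(107.40392156862745), np.float64(1390.0))
0.97 (array([ 0.62596271, -0.01925819]), np.float64(85.57647058823531))
1 (array([ 0.62561802, -0.01879453]), np.float64(59.301960784313735))
1.03 (array([ 0.62546729, -0.01867418]), np.float64(49.839215686274514))
1.06 (array([ 0.62502129, -0.01851389]), np.float64(57.31372549019608))
top cyl (array([0.62350031, 0.00558576]), np.float64(139.97254901960784), np.float64(1881.0))
top disc (array([0.61985719, 0.0064864 ]), np.float64(73.76078431372548), np.float64(1881.0))
top taper (array([0.62044394, 0.0060077 ]), np.float64(83.69411764705883), np.float64(1881.0))
top tap2 (array([0.61969625, 0.00626739]), np.float64(71.43137254901961), np.float64(1881.0))
0.97 (array([ 0.62429578, -0.01793588]), np.float64(38.41960784313726))
1 (array([ 0.62438987, -0.01780874]), np.float64(23.11764705882353))
1.03 (array([ 0.62432232, -0.01785074]), np.float64(39.23137254901961))
1.06 (array([ 0.62453429, -0.01802813]), np.float64(72.74509803921569))
```

Emit:
apply_moves --rows '[{"grip":0,"offset":[-2.2,-0.5,3.9],"angular":[0,0,0]},{"grip":0,"offset":[-2.2,-0.5,3.9],"angular":[0,0,0]},{"grip":0,"offset":[-2.2,-0.5,3.9],"angular":[0,0,0]},{"grip":0,"offset":[-2.2,-0.5,3.9],"angular":[0,0,0]},{"grip":0,"offset":[-2.2,-0.5,3.9],"angular":[0,0,0]},{"grip":0,"offset":[-2.2,-0.5,3.9],"angular":[0,0,0]},{"grip":0,"offset":[-2.2,-0.5,3.9],"angular":[0,0,0]},{"grip":0,"offset":[-2.2,-0.5,3.9],"angular":[0,0,0]},{"grip":0,"offset":[-2.2,-0.5,3.9],"angular":[0,0,0]},{"grip":0,"offset":[-2.2,-0.5,3.9],"angular":[0,0,0]}]'

```text
time_s: 2.4
tcp_pos: [0.4765, -0.3049, 0.278]
orientation: [[0.21, -0.0, 0.978], [-0.978, -0.003, 0.21], [0.003, -1.0, -0.001]]
wrist_force: [0.1, -0.8, -1.3]
finger_gap: 0.001
```

Emit:
apply_moves --rows '[{"grip":0,"offset":[0,0,0],"angular":[0,0.08,0]},{"grip":0,"offset":[0,0,0],"angular":[0.17,0,0]},{"grip":0,"offset":[0,0,0],"angular":[0.17,0,0]},{"grip":0,"offset":[0,0,0],"angular":[0.17,0,0]},{"grip":0,"offset":[0,0,0],"angular":[0.17,0,0]},{"grip":0,"offset":[0,0,0],"angular":[0.17,0,0]},{"grip":0,"offset":[0,0,0],"angular":[0.17,0,0]},{"grip":0,"offset":[0,0,0],"angular":[0.17,0,0]},{"grip":0,"offset":[0,0,0],"angular":[0,0,0]}]'

```text
time_s: 3.52
tcp_pos: [0.4843, -0.2886, 0.2551]
orientation: [[0.169, 0.767, 0.619], [-0.985, 0.154, 0.077], [-0.036, -0.623, 0.781]]
wrist_force: [0.1, -0.8, 0.4]
finger_gap: 0.0005
```

```bash
python3 - <<'E'
from workcell import bot
o=bot.get_obs();print(o['qpos'],o['qvel'])
E
```

```text
[ 84.42020598  16.99094688 -38.07117708 125.21428474 -71.7221504
  35.15576708  28.05612381] [-4.78128962 -2.91010675  5.43285511 -1.01398841 -1.01663791  1.68263111
 -0.17103933]
```

Emit:
apply_moves --rows '[{"grip":0,"offset":[-2.5,2.3,1.8],"angular":[0,0,0]},{"grip":0,"offset":[-2.5,2.3,1.8],"angular":[0,0,0]},{"grip":0,"offset":[-2.5,2.3,1.8],"angular":[0,0,0]},{"grip":0,"offset":[-2.5,2.3,1.8],"angular":[0,0,0]},{"grip":0,"offset":[-2.5,2.3,1.8],"angular":[0,0,0]},{"grip":0,"offset":[-2.5,2.3,1.8],"angular":[0,0,0]},{"grip":0,"offset":[0,0,0],"angular":[0.15,0,0]},{"grip":0,"offset":[0,0,0],"angular":[0.15,0,0]},{"grip":0,"offset":[0,0,0],"angular":[0.1,0,0]},{"grip":0,"offset":[0,0,0],"angular":[0,0,0]}]'

```text
time_s: 4.78
tcp_pos: [0.6845, -0.1379, 0.3242]
orientation: [[0.294, 0.827, 0.48], [-0.952, 0.295, 0.075], [-0.079, -0.479, 0.874]]
wrist_force: [0.3, 0.4, -0.6]
finger_gap: 0.0005
```

```bash
python3 - <<'E'
from workcell import bot
o=bot.get_obs();print(o['qpos'],o['qvel'])
E
```

```text
[ 78.69340836  33.90983818 -71.91923782 116.39293602 -75.30821175
   6.89027469  22.23378993] [-2.53311729 -2.4074008   0.17208572  1.31034853  0.96034252  1.07739307
 -1.76653374]
```

Emit:
apply_moves --rows '[{"grip":0,"offset":[0,-1,0],"angular":[-0.17,0,0]},{"grip":0,"offset":[0,-1,0],"angular":[-0.17,0,0]},{"grip":0,"offset":[0,-1,0],"angular":[-0.17,0,0]},{"grip":0,"offset":[0,0,0],"angular":[-0.17,0,0]},{"grip":0,"offset":[0,0,0],"angular":[-0.17,0,0]},{"grip":0,"offset":[0,0,0],"angular":[-0.17,0,0]}]'

```text
time_s: 5.52
tcp_pos: [0.6817, -0.1246, 0.3139]
orientation: [[0.326, 0.251, 0.911], [-0.941, 0.177, 0.288], [-0.089, -0.952, 0.294]]
wrist_force: [0.6, 0.8, -0.8]
finger_gap: 0.0003
```

```bash
python3 - <<'E'
from workcell import bot
o=bot.get_obs();print(o['qpos'],o['qvel'])
E
```

```text
[ 19.97696384  22.37116496 -10.20045206  84.29446661 -10.1955556
  61.51888958 -56.77294101] [-51.10157971  26.5641422   28.45988598 -70.37956675  70.15550523
  98.49888416 -70.70021085]
```

```bash
cat > go.py <<'E'
import sys,numpy as np
from scipy.spatial.transform import Rotation as Ro
from workcell import bot
def go(p,pitch,az):
    o=bot.get_obs(); R=np.array(o['orientation']); t=np.array(o['tcp_pos'])
    a=np.radians(az); s,c=np.sin(np.radians(pitch)),np.cos(np.radians(pitch))
    h=np.array([np.cos(a),np.sin(a),0]); y=s*h-[0,0,c]; x=np.array([h[1],-h[0],0]); T=np.c_[x,y,np.cross(x,y)]
    print('t',o['time_s'],'pos',np.round(t,4),'cur pitch',np.degrees(np.arccos(-R[2,1])),'az',np.degrees(np.arctan2(-R[0,2]*0+R[1,1],R[0,1])))
    print('q',np.round(o['qpos']),'F',np.round(o['wrist_force'],1))
    print('off cm',np.round(R.T@(np.array(p)-t)*100,2),'rot',np.round(Ro.from_matrix(R.T@T).as_rotvec(),3))
if __name__=='__main__':
    v=list(map(float,sys.argv[1:])); go(v[:3],v[3],v[4])
E
python3 go.py .628 -.11 .25 20 0
```

```text
t 5.525 pos [ 0.6817 -0.1246  0.3139] cur pitch 17.888365607542426 az 35.276008276403786
q [ 20.  22. -10.  84. -10.  62. -57.] F [ 0.6  0.8 -0.8]
off cm [-2.56  5.   -6.35] rot [ 0.064  0.288 -0.19 ]
```

Emit:
apply_moves --rows '[{"grip":0,"offset":[-0.7,1.2,-1.6],"angular":[0.016,0.075,-0.05]},{"grip":0,"offset":[-0.7,1.2,-1.6],"angular":[0.016,0.075,-0.05]},{"grip":0,"offset":[-0.6,1.2,-1.6],"angular":[0.016,0.075,-0.05]},{"grip":0,"offset":[-0.6,1.2,-1.6],"angular":[0.016,0.075,-0.05]},{"grip":0,"offset":[0,0,0],"angular":[0,0,0]}]'

```text
time_s: 6.15
tcp_pos: [0.6323, -0.0977, 0.2606]
orientation: [[-0.019, 0.352, 0.936], [-1.0, -0.022, -0.012], [0.016, -0.936, 0.353]]
wrist_force: [0.2, -0.6, 0.6]
finger_gap: 0.0005
```

```bash
python3 go.py .628 -.11 .25 48 8
```

```text
t 6.15 pos [ 0.6323 -0.0977  0.2606] cur pitch 20.675855154512632 az -3.5371454816705232
q [  7.  14.  -4. 105.   1.  41. -88.] F [ 0.2 -0.6  0.6]
off cm [ 1.23  0.87 -0.76] rot [ 0.477 -0.123  0.104]
```

Emit:
apply_moves --rows '[{"grip":0,"offset":[0.3,0.1,-0.1],"angular":[0.12,-0.03,0.026]},{"grip":0,"offset":[0.3,0.1,-0.1],"angular":[0.12,-0.03,0.026]},{"grip":0,"offset":[0.3,0.1,-0.1],"angular":[0.12,-0.03,0.026]},{"grip":0,"offset":[0.3,0.1,-0.1],"angular":[0.12,-0.03,0.026]},{"grip":0,"offset":[0,0,0],"angular":[0,0,0]}]'

```text
time_s: 6.78
tcp_pos: [0.6388, -0.0946, 0.2646]
orientation: [[0.128, 0.661, 0.739], [-0.991, 0.103, 0.08], [-0.024, -0.743, 0.669]]
wrist_force: [0.3, -0.1, -0.7]
finger_gap: 0.0003
```

```bash
python3 go.py .628 -.12 .16 48 8
```

```text
t 6.775 pos [ 0.6388 -0.0946  0.2646] cur pitch 42.02726652316549 az 8.875166162972791
q [ 35.  12. -27. 120. -39.  12. -38.] F [ 0.3 -0.1 -0.7]
off cm [ 2.62  6.79 -8.  ] rot [ 0.104 -0.024 -0.009]
```

```bash
python3 go.py .60 -.14 .28 25 -6
```

```text
t 6.775 pos [ 0.6388 -0.0946  0.2646] cur pitch 42.02726652316549 az 8.875166162972791
q [ 35.  12. -27. 120. -39.  12. -38.] F [ 0.3 -0.1 -0.7]
off cm [ 3.96 -4.18 -2.2 ] rot [-0.293  0.182 -0.149]
```

Emit:
apply_moves --rows '[{"grip":0,"offset":[1.3,-1.4,-0.7],"angular":[-0.1,0.06,-0.05]},{"grip":0,"offset":[1.3,-1.4,-0.7],"angular":[-0.1,0.06,-0.05]},{"grip":0,"offset":[1.3,-1.4,-0.7],"angular":[-0.1,0.06,-0.05]},{"grip":0,"offset":[0,0,0],"angular":[0,0,0]}]'

```text
time_s: 7.28
tcp_pos: [0.6103, -0.1312, 0.2835]
orientation: [[-0.06, 0.467, 0.882], [-0.998, -0.024, -0.055], [-0.004, -0.884, 0.467]]
wrist_force: [-0.8, 0.6, -0.1]
finger_gap: 0.0003
```

```bash
python3 go.py .60 -.14 .28 25 -6; python3 - <<'E'
from workcell import bot
import numpy as np
o=bot.get_obs(); R=np.array(o['orientation']); q=o['qpos']
p=np.arccos(-R[2,1])+np.radians(q[5]); a=np.radians(-(q[0]+q[2]))
f=np.array([np.sin(p)*np.cos(a),np.sin(p)*np.sin(a),-np.cos(p)]); ft=R.T@f
for s in (.17,-.17): w=s*ft; print(np.degrees(p),np.degrees(a),w.round(3),(np.cross(w,[0,25,0])).round(2), 'world tip', (R@np.cross(w,[0,25,0])).round(2))
E
```

```text
t 7.275 pos [ 0.6103 -0.1312  0.2835] cur pitch 27.867685498122984 az -2.9805962464972766
q [  6.   8.   4. 112.  -6.  32. -80.] F [-0.8  0.6 -0.1]
off cm [ 0.95 -0.15 -1.02] rot [-0.05   0.038 -0.024]
60.36715178869889 -9.286607423421353 [0.015 0.143 0.091] [-2.27  0.    0.38] world tip [0.48 2.24 0.19]
60.36715178869889 -9.286607423421353 [-0.015 -0.143 -0.091] [ 2.27  0.   -0.38] world tip [-0.48 -2.24 -0.19]
```

Emit:
apply_moves --rows '[{"grip":0,"offset":[2.3,0,-0.4],"angular":[-0.015,-0.143,-0.091]},{"grip":0,"offset":[2.3,0,-0.4],"angular":[-0.015,-0.143,-0.091]},{"grip":0,"offset":[2.3,0,-0.4],"angular":[-0.015,-0.143,-0.091]},{"grip":0,"offset":[2.3,0,-0.4],"angular":[-0.015,-0.143,-0.091]},{"grip":0,"offset":[2.3,0,-0.4],"angular":[-0.015,-0.143,-0.091]},{"grip":0,"offset":[2.3,0,-0.4],"angular":[-0.015,-0.143,-0.091]},{"grip":0,"offset":[2.3,0,-0.4],"angular":[-0.015,-0.143,-0.091]},{"grip":0,"offset":[2.3,0,-0.4],"angular":[-0.015,-0.143,-0.091]}]'

```text
time_s: 8.28
tcp_pos: [0.6304, -0.2849, 0.3584]
orientation: [[0.543, 0.586, 0.602], [-0.199, -0.606, 0.77], [0.816, -0.537, -0.213]]
wrist_force: [0.0, -1.0, 1.0]
finger_gap: 0.0005
```

```bash
python3 go.py .60 -.14 .28 75 -6
```

```text
t 8.275 pos [ 0.6304 -0.2849  0.3584] cur pitch 57.50116785414381 az -45.95643745543029
q [-11.   8.  13. 121.  85.  35. -98.] F [ 0. -1.  1.]
off cm [-10.93  -6.36  11.  ] rot [0.753 1.463 0.176]
```

Excellent: j5 = 85. I'll continue to about 180.

Emit:
apply_moves --rows '[{"grip":0,"offset":[2.3,0,-0.4],"angular":[-0.015,-0.143,-0.091]},{"grip":0,"offset":[2.3,0,-0.4],"angular":[-0.015,-0.143,-0.091]},{"grip":0,"offset":[2.3,0,-0.4],"angular":[-0.015,-0.143,-0.091]},{"grip":0,"offset":[2.3,0,-0.4],"angular":[-0.015,-0.143,-0.091]},{"grip":0,"offset":[2.3,0,-0.4],"angular":[-0.015,-0.143,-0.091]},{"grip":0,"offset":[2.3,0,-0.4],"angular":[-0.015,-0.143,-0.091]},{"grip":0,"offset":[2.3,0,-0.4],"angular":[-0.015,-0.143,-0.091]},{"grip":0,"offset":[2.3,0,-0.4],"angular":[-0.015,-0.143,-0.091]},{"grip":0,"offset":[2.3,0,-0.4],"angular":[-0.015,-0.143,-0.091]},{"grip":0,"offset":[0,0,0],"angular":[0,0,0]}]'

```text
time_s: 9.52
tcp_pos: [0.7233, -0.2135, 0.4967]
orientation: [[0.257, 0.966, 0.016], [0.965, -0.258, 0.043], [0.046, 0.004, -0.999]]
wrist_force: [-0.3, -0.6, -0.8]
finger_gap: 0.0007
```

```bash
sed -i 's/x=np.array(\[h\[1\],-h\[0\],0\])/x=np.array([-h[1],h[0],0])/' go.py; python3 go.py .60 -.16 .28 78 8
```

```text
t 9.525 pos [ 0.7233 -0.2135  0.4967] cur pitch 90.23311264104771 az -14.9383795090772
q [ -3.  10.  15. 130. 176.  50. -92.] F [-0.3 -0.6 -0.8]
off cm [  1.   -13.38  21.69] rot [ 0.22  -0.086 -0.394]
```

```bash
python3 go.py .64 -.16 .26 72 8
```

```text
t 9.525 pos [ 0.7233 -0.2135  0.4967] cur pitch 90.23311264104771 az -14.9383795090772
q [ -3.  10.  15. 130. 176.  50. -92.] F [-0.3 -0.6 -0.8]
off cm [ 1.93 -9.53 23.75] rot [ 0.323 -0.107 -0.39 ]
```

Emit:
apply_moves --rows '[{"grip":0,"offset":[0.3,-1.2,3.0],"angular":[0.04,-0.013,-0.05]},{"grip":0,"offset":[0.3,-1.2,3.0],"angular":[0.04,-0.013,-0.05]},{"grip":0,"offset":[0.3,-1.2,3.0],"angular":[0.04,-0.013,-0.05]},{"grip":0,"offset":[0.3,-1.2,3.0],"angular":[0.04,-0.013,-0.05]},{"grip":0,"offset":[0.3,-1.2,3.0],"angular":[0.04,-0.013,-0.05]},{"grip":0,"offset":[0.3,-1.2,3.0],"angular":[0.04,-0.013,-0.05]},{"grip":0,"offset":[0.3,-1.2,3.0],"angular":[0.04,-0.013,-0.05]},{"grip":0,"offset":[0.3,-1.2,2.5],"angular":[0.04,-0.013,-0.05]},{"grip":0,"offset":[0,0,0],"angular":[0,0,0]}]'

```text
time_s: 10.65
tcp_pos: [0.5959, -0.1833, 0.2691]
orientation: [[-0.126, 0.939, -0.32], [0.992, 0.126, -0.02], [0.022, -0.32, -0.947]]
wrist_force: [0.8, -0.1, 0.9]
finger_gap: 0.0003
```

```bash
python3 go.py .632 -.12 .14 72 8
```

```text
t 10.65 pos [ 0.5959 -0.1833  0.2691] cur pitch 71.31766516896049 az 7.644573143262933
q [  21.   21.   17.  142.  230.   63. -110.] F [ 0.8 -0.1  0.9]
off cm [ 5.55  8.32 10.94] rot [-0.012 -0.025 -0.006]
```

Emit:
apply_moves --rows '[{"grip":0,"offset":[1.4,2.1,0.5],"angular":[0,0,0]},{"grip":0,"offset":[1.4,2.1,1.5],"angular":[0,0,0]},{"grip":0,"offset":[1.4,2.1,3.0],"angular":[0,0,0]},{"grip":0,"offset":[1.4,2.1,3.0],"angular":[0,0,0]},{"grip":0,"offset":[0,0,2.5],"angular":[0,0,0]},{"grip":0,"offset":[0,0,0],"angular":[0,0,0]}]'

```text
time_s: 11.4
tcp_pos: [0.6428, -0.1229, 0.1456]
orientation: [[-0.105, 0.945, -0.311], [0.994, 0.104, -0.019], [0.014, -0.311, -0.95]]
wrist_force: [-0.2, -0.7, 0.5]
finger_gap: 0.0006
```

```bash
python3 go.py .632 -.09 .101 70 8; python3 - <<'E'
from h import *
ims=[grab_frame(c)['pixels'] for c in('scene','top')]
cv2.imwrite('pics/a.png',np.hstack([ims[0][60:360,130:430],ims[1][60:360,130:430]])[:,:,::-1])
E
```

```text
t 11.4 pos [ 0.6428 -0.1229  0.1456] cur pitch 71.86722363231874 az 6.284778837551563
q [ 12.  43.  10. 144. 207.  81. -94.] F [-0.2 -0.7  0.5]
off cm [3.32 0.72 4.51] rot [ 0.033 -0.025 -0.028]
```

View pics/a.png

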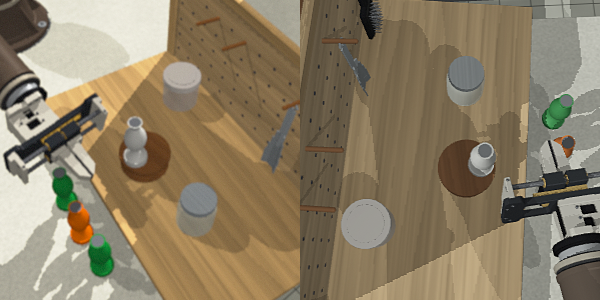

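Emit:
apply_moves --rows '[{"grip":0,"offset":[0.8,0.2,1.1],"angular":[0.015,-0.01,-0.01]},{"grip":0,"offset":[0.8,0.2,1.1],"angular":[0.015,-0.01,-0.01]},{"grip":0,"offset":[0.8,0.2,1.1],"angular":[0.015,-0.01,-0.01]},{"grip":0,"offset":[0.7,0.2,0.8],"angular":[0.015,0,0]},{"grip":0,"offset":[0,0,0],"angular":[0,0,0]}]'

```text
time_s: 12.12
tcp_pos: [0.6343, -0.0914, 0.1079]
orientation: [[-0.145, 0.922, -0.359], [0.989, 0.132, -0.061], [-0.009, -0.364, -0.931]]
wrist_force: [0.1, 0.2, 0.4]
finger_gap: 0.0003
```

```bash
python3 go.py .632 -.065 .101 68 8; python3 - <<'E'
from h import *
ims=[grab_frame(c)['pixels'] for c in('scene','top')]
o=bot.get_obs();R=np.array(o['orientation']);
for c in('scene','top'):
    f=grab_frame(c); print(c,proj(f,np.array([o['tcp_pos']])))
cv2.imwrite('pics/b.png',np.hstack([cv2.resize(ims[0][170:270,190:290],None,fx=4,fy=4,interpolation=0),cv2.resize(ims[1][180:280,260:360],None,fx=4,fy=4,interpolation=0)])[:,:,::-1])
E
```

```text
t 12.125 pos [ 0.6343 -0.0914  0.1079] cur pitch 68.66869181423142 az 8.133336650308767
q [  9.  46.   9. 145. 205.  82. -91.] F [0.1 0.2 0.4]
off cm [2.65 0.39 0.57] rot [0.012 0.01  0.002]
scene [[235.07653055 235.72579882]]
top [[354.54908279 214.07789567]]
```

View pics/b.png

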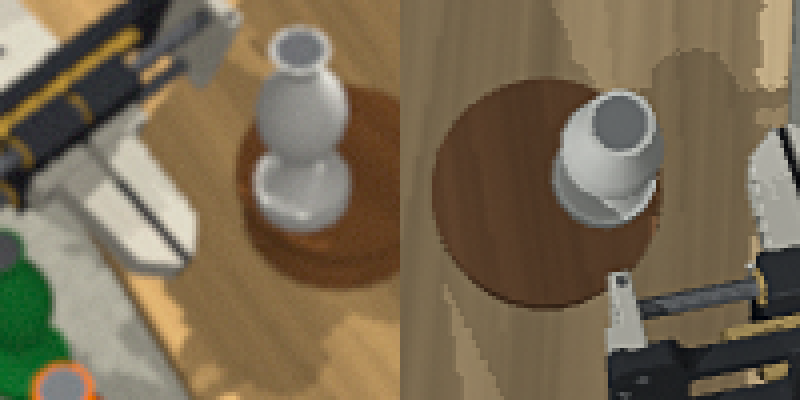

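```bash
python3 go.py .643 -.074 .101 65 8
```

```text
t 12.325 pos [ 0.6346 -0.0926  0.1088] cur pitch 68.76152629593135 az 8.039195616572425
q [ 10.  46.   9. 145. 205.  82. -91.] F [-1.1  0.6  0.2]
off cm [1.73 1.3  0.31] rot [0.066 0.011 0.   ]
```

Emit:
apply_moves --rows '[{"grip":0,"offset":[0.6,0.4,0.1],"angular":[0.022,0.003,0]},{"grip":0,"offset":[0.6,0.4,0.1],"angular":[0.022,0.003,0]},{"grip":0,"offset":[0.5,0.5,0.1],"angular":[0.022,0.003,0]},{"grip":0,"offset":[0,0,0],"angular":[0,0,0]}]'

```text
time_s: 12.82
tcp_pos: [0.6433, -0.0758, 0.1016]
orientation: [[-0.137, 0.898, -0.419], [0.991, 0.123, -0.06], [-0.002, -0.423, -0.906]]
wrist_force: [-0.9, -0.6, -0.8]
finger_gap: 0.0005
```

```bash
python3 go.py .643 -.074 .101 65 8
```

```text
t 12.825 pos [ 0.6433 -0.0758  0.1016] cur pitch 64.95989952087496 az 7.816662418385271
q [  6.  43.   9. 144. 201.  74. -93.] F [-0.9 -0.6 -0.8]
off cm [0.18 0.02 0.06] rot [-0.001  0.001 -0.003]
```

Emit:
apply_moves --rows '[{"grip":0,"offset":[0.25,0,0.02],"angular":[0,0,0]},{"grip":0,"offset":[0.25,0,0],"angular":[0,0,0]},{"grip":0,"offset":[0.25,0,0],"angular":[0,0,0]},{"grip":0,"offset":[0.25,0,0],"angular":[0,0,0]},{"grip":0,"offset":[0.25,0,0],"angular":[0,0,0]},{"grip":0,"offset":[0.25,0,0],"angular":[0,0,0]},{"grip":0,"offset":[0.25,0,0],"angular":[0,0,0]},{"grip":0,"offset":[0.25,0,0],"angular":[0,0,0]},{"grip":0,"offset":[0,0,0],"angular":[0,0,0]}]'

```text
time_s: 13.95
tcp_pos: [0.6411, -0.0565, 0.1033]
orientation: [[-0.135, 0.9, -0.414], [0.991, 0.121, -0.061], [-0.004, -0.418, -0.908]]
wrist_force: [-0.5, 0.0, 4.5]
finger_gap: 0.0003
```

```bash
cat > look.py <<'E'
import sys
from h import *
from go import go
go([.643,-.074,.101],65,8)
out=[]
for c in ('scene','top'):
    f=grab_frame(c); v=whites(f,c)
    # net mask nearest the stand, else colour
    x,y,w,h=ROI[c]; b=[d for d in nets.masks_of(c,'vase') if x<d['box'][0]<x+w and y<d['box'][1]<y+h and d['conf']>.4]
    m=b[0]['region'] if b else v
    print(c,'net' if b else 'colour',fit(f,m,PROF,.09,ROI[c],(.623,-.01)))
    s=nets.masks_of(c,'stand'); 
    im=f['pixels'].copy(); out.append(cv2.resize(im[165:265,x-15:x+85],None,fx=4,fy=4,interpolation=0))
cv2.imwrite(sys.argv[1],np.hstack(out)[:,:,::-1])
E
python3 look.py pics/c.png
```

```text
t 13.95 pos [ 0.6411 -0.0565  0.1033] cur pitch 65.27252235582851 az 7.637473524937929
q [  3.  43.   7. 146. 197.  75. -92.] F [-0.5  0.   4.5]
off cm [-1.76  0.06  0.24] rot [ 0.005  0.002 -0.006]
scene net (array([ 0.62502966, -0.01789846]), np.float64(69.01568627450982), np.float64(927.0))
top net (array([ 0.62356342, -0.01836672]), np.float64(48.46274509803922), np.float64(714.0))
```

View pics/c.png

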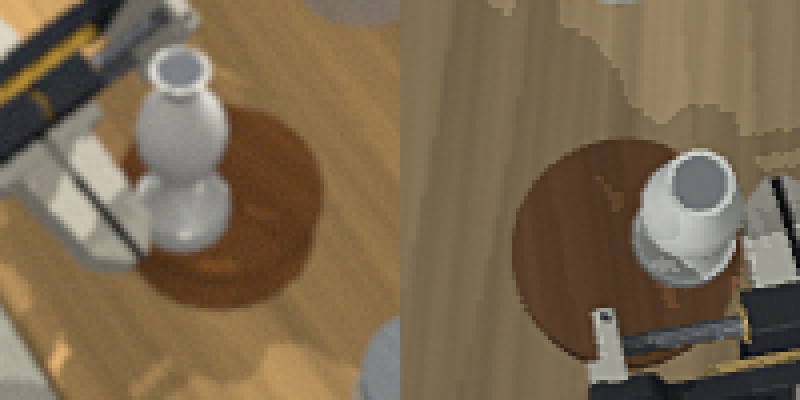

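```bash
python3 - <<'E'
from workcell import bot
o=bot.get_obs();print(o['wrist_force'],o['wrist_torque'],o['tcp_pos'])
E
```

```text
[-0.24653316 -0.49991579  4.73887387] [-0.43169287  0.34540514 -0.09000779] [ 0.64107464 -0.05699982  0.10324707]
```

Emit:
apply_moves --rows '[{"grip":0,"offset":[0,0,-0.2],"angular":[0,0,0]},{"grip":0,"offset":[0,0,0],"angular":[0,0,0]}]'

```text
time_s: 14.5
tcp_pos: [0.6411, -0.0566, 0.1039]
orientation: [[-0.135, 0.899, -0.417], [0.991, 0.12, -0.06], [-0.004, -0.421, -0.907]]
wrist_force: [-0.0, -0.3, 0.7]
finger_gap: 0.0003
```

```bash
python3 - <<'E'
from workcell import bot
o=bot.get_obs();print(o['wrist_force'],o['wrist_torque'],o['tcp_pos'])
E
```

```text
[-0.0226282  -0.33240614  0.68664927] [-0.05303582  0.92388527 -0.0496069 ] [ 0.64114119 -0.05662979  0.10387838]
```

```bash
python3 - <<'E'
from h import *
f=grab_frame('top'); g=cv2.imread('pics/top0.png')
for uv in ((397,160),(397,202),(394,246)): print(ray(f,uv,.10),ray(f,uv,.11))
# shelf near edge
print(ray(f,(356,228),.05))
o=bot.get_obs();R=np.array(o['orientation']);t=np.array(o['tcp_pos'])
for x in(-.095,.095):
  for z in(-.0375,.0375): print('body corner',x,z,(t+R@np.array([x,-.066,z])).round(3))
for c in('scene','top'):
  f=grab_frame(c); print(c,[proj(f,(t+R@np.array([x,-.066,.0375]))[None]).round().tolist() for x in (-.095,.095)])
cv2.imwrite('pics/d.png',np.hstack([grab_frame('scene')['pixels'][120:320,130:330],grab_frame('top')['pixels'][150:350,250:450]]).repeat(2,0).repeat(2,1)[:,:,::-1])
E
```

```text
[ 0.72971257 -0.17581694] [ 0.72623617 -0.17285669]
[ 0.65411344 -0.16804955] [ 0.65171304 -0.16519985]
[ 0.57858564 -0.15525025] [ 0.57726022 -0.15258272]
[ 0.62114197 -0.10318785]
body corner -0.095 -0.0375 [ 0.61  -0.156  0.166]
body corner -0.095 0.0375 [ 0.579 -0.161  0.098]
body corner 0.095 -0.0375 [0.585 0.032 0.165]
body corner 0.095 0.0375 [0.553 0.027 0.097]
scene [[[186.0, 238.0]], [[262.0, 181.0]]]
top [[[397.0, 246.0]], [[286.0, 266.0]]]
```

View pics/d.png

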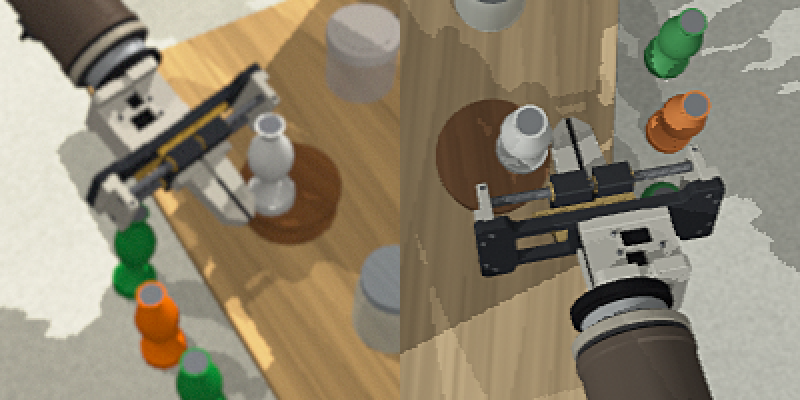

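```bash
python3 go.py .6375 -.058 .102 62.5 8.2
```

```text
t 14.75 pos [ 0.6413 -0.0567  0.1041] cur pitch 65.12243370256346 az 7.62324604497473
q [  3.  43.   7. 146. 197.  74. -92.] F [ 1.  -0.2 -0.1]
off cm [-0.08 -0.27  0.35] rot [ 0.046 -0.    -0.009]
```

Emit:
apply_moves --rows '[{"grip":0,"offset":[-0.1,-0.1,0],"angular":[0.025,0,-0.005]},{"grip":0,"offset":[0,-0.2,0.2],"angular":[0.025,0,-0.005]},{"grip":0,"offset":[0,0,0.15],"angular":[0,0,0]},{"grip":0,"offset":[0,0,0],"angular":[0,0,0]}]'

```text
time_s: 15.25
tcp_pos: [0.6368, -0.0582, 0.1015]
orientation: [[-0.144, 0.875, -0.462], [0.99, 0.127, -0.066], [0.001, -0.467, -0.884]]
wrist_force: [1.0, 0.2, 0.1]
finger_gap: 0.0002
```

```bash
python3 go.py .6375 -.058 .102 62.5 8.2
```

```text
t 15.25 pos [ 0.6368 -0.0582  0.1015] cur pitch 62.148692719478014 az 8.28315755813798
q [  3.  40.   8. 145. 200.  68. -94.] F [1.  0.2 0.1]
off cm [ 0.01  0.04 -0.07] rot [-0.006 -0.     0.001]
```

Emit:
apply_moves --rows '[{"grip":0,"offset":[0.2,0,0],"angular":[0,0,0]},{"grip":0,"offset":[0.2,0,0],"angular":[0,0,0]},{"grip":0,"offset":[0.2,0,0],"angular":[0,0,0]},{"grip":0,"offset":[0.2,0,0],"angular":[0,0,0]},{"grip":0,"offset":[0.2,0,0],"angular":[0,0,0]},{"grip":0,"offset":[0.2,0,0],"angular":[0,0,0]},{"grip":0,"offset":[0,0,0],"angular":[0,0,0]}]'

```text
time_s: 16.12
tcp_pos: [0.6348, -0.0458, 0.1009]
orientation: [[-0.143, 0.875, -0.463], [0.99, 0.127, -0.066], [0.001, -0.467, -0.884]]
wrist_force: [-0.9, -1.3, -0.2]
finger_gap: 0.0006
```

```bash
python3 look.py pics/e.png
```

```text
t 16.125 pos [ 0.6348 -0.0458  0.1009] cur pitch 62.13253608589198 az 8.231595828416712
q [  2.  40.   7. 146. 197.  69. -93.] F [-0.9 -1.3 -0.2]
off cm [-2.91  0.36 -0.2 ] rot [-0.05   0.001  0.004]
scene net (array([ 0.62657465, -0.01062232]), np.float64(74.70196078431373), np.float64(933.0))
top net (array([ 0.62508588, -0.01106831]), np.float64(35.51764705882353), np.float64(727.0))
```

View pics/e.png

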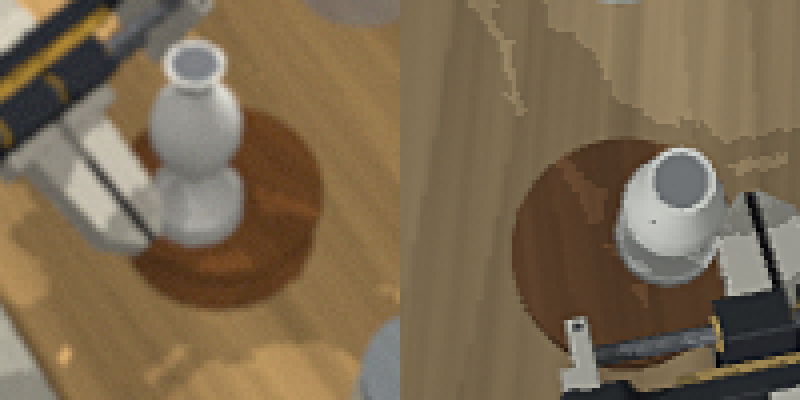

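```bash
python3 go.py .652 -.052 .1005 62 15
```

```text
t 16.425 pos [ 0.6348 -0.046   0.1009] cur pitch 62.12943952963426 az 8.21525714863942
q [  2.  40.   7. 146. 197.  69. -93.] F [-0.4  0.3  0. ]
off cm [-0.84  1.44 -0.72] rot [ 0.002 -0.056 -0.105]
```

Emit:
apply_moves --rows '[{"grip":0,"offset":[-0.4,0,0],"angular":[0,0,0]},{"grip":0,"offset":[-0.5,0,-0.05],"angular":[0,0,0]},{"grip":0,"offset":[-0.1,0.5,-0.3],"angular":[0,-0.02,-0.035]},{"grip":0,"offset":[0,0.5,-0.3],"angular":[0,-0.02,-0.035]},{"grip":0,"offset":[0,0.5,-0.2],"angular":[0,-0.016,-0.035]},{"grip":0,"offset":[0,0,0],"angular":[0,0,0]}]'

```text
time_s: 17.18
tcp_pos: [0.6537, -0.055, 0.1014]
orientation: [[-0.262, 0.853, -0.452], [0.965, 0.231, -0.123], [-0.001, -0.468, -0.884]]
wrist_force: [0.3, 1.2, 0.4]
finger_gap: 0.0003
```

```bash
python3 go.py .652 -.052 .1005 62 15
```

```text
t 17.175 pos [ 0.6537 -0.055   0.1014] cur pitch 62.09066916404658 az 15.146736116518865
q [  8.  40.   8. 140. 212.  65. -95.] F [0.3 1.2 0.4]
off cm [ 0.33 -0.04  0.11] rot [0.002 0.002 0.002]
```

Emit:
apply_moves --rows '[{"grip":0,"offset":[0.25,0,0.03],"angular":[0,0,0]},{"grip":0,"offset":[0.25,0,0.03],"angular":[0,0,0]},{"grip":0,"offset":[0.2,0,0],"angular":[0,0,0]},{"grip":0,"offset":[0.2,0,0],"angular":[0,0,0]},{"grip":0,"offset":[0.2,0,0],"angular":[0,0,0]},{"grip":0,"offset":[0.2,0,0],"angular":[0,0,0]},{"grip":0,"offset":[0.2,0,0],"angular":[0,0,0]},{"grip":0,"offset":[0.2,0,0],"angular":[0,0,0]},{"grip":0,"offset":[0,0,0],"angular":[0,0,0]}]'

```text
time_s: 18.3
tcp_pos: [0.6482, -0.037, 0.1011]
orientation: [[-0.26, 0.853, -0.451], [0.966, 0.23, -0.122], [-0.001, -0.468, -0.884]]
wrist_force: [0.9, -0.8, -0.2]
finger_gap: 0.0003
```

```bash
python3 look.py pics/f.png
```

```text
t 18.3 pos [ 0.6482 -0.037   0.1011] cur pitch 62.11549517447859 az 15.071695381843405
q [  6.  40.   7. 142. 209.  66. -94.] F [ 0.9 -0.8 -0.2]
off cm [-3.43 -1.29  0.7 ] rot [-0.05   0.056  0.111]
scene net (array([ 0.6243167 , -0.00313611]), np.float64(130.76862745098038), np.float64(847.0))
top net (array([ 0.62341168, -0.00379508]), np.float64(43.45882352941177), np.float64(707.0))
```

Emit:
apply_moves --rows '[{"grip":0,"offset":[0.2,0,0],"angular":[0,0,0]},{"grip":0,"offset":[0.2,0,0],"angular":[0,0,0]},{"grip":0,"offset":[0.2,0,0],"angular":[0,0,0]},{"grip":0,"offset":[0.2,0,0],"angular":[0,0,0]},{"grip":0,"offset":[0,0,0],"angular":[0,0,0]}]'

```text
time_s: 19.23
tcp_pos: [0.6462, -0.0295, 0.1011]
orientation: [[-0.259, 0.854, -0.451], [0.966, 0.229, -0.122], [-0.001, -0.468, -0.884]]
wrist_force: [-0.4, -0.4, 0.5]
finger_gap: 0.0003
```

```bash
python3 look.py pics/g.png
```

```text
t 19.225 pos [ 0.6462 -0.0295  0.1011] cur pitch 62.1209860810053 az 14.995665116399353
q [  5.  40.   7. 142. 207.  66. -93.] F [-0.4 -0.4  0.5]
off cm [-4.22 -1.28  0.7 ] rot [-0.05   0.055  0.109]
scene net (array([0.62379251, 0.00292588]), np.float64(166.49411764705883), np.float64(781.0))
top net (array([0.62133228, 0.00394719]), np.float64(37.57254901960785), np.float64(704.0))
```

View pics/g.png

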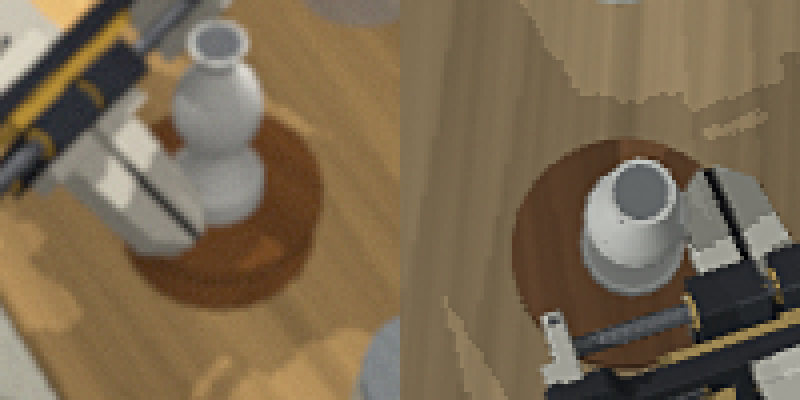

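Emit:
apply_moves --rows '[{"grip":0,"offset":[0.23,0,0],"angular":[0,0,0]},{"grip":0,"offset":[0,0,0],"angular":[0,0,0]},{"grip":0,"offset":[-0.3,0,0],"angular":[0,0,0]},{"grip":0,"offset":[-0.5,0,0],"angular":[0,0,0]},{"grip":0,"offset":[-1,0,-0.3],"angular":[0,0,0]},{"grip":0,"offset":[-2,0,-1],"angular":[0,0,0]},{"grip":0,"offset":[-2,-2,-2],"angular":[0,0,0]},{"grip":0,"offset":[-2,-3,-3],"angular":[0,0,0]},{"grip":0,"offset":[-2,-3,-3],"angular":[0,0,0]},{"grip":0,"offset":[-2,-3,-3],"angular":[0,0,0]},{"grip":0,"offset":[0,0,0],"angular":[0,0,0]},{"grip":0,"offset":[0,0,0],"angular":[0,0,0]}]'

```text
time_s: 21.02
tcp_pos: [0.6378, -0.1633, 0.2673]
orientation: [[-0.253, 0.855, -0.453], [0.968, 0.219, -0.126], [-0.009, -0.471, -0.882]]
wrist_force: [-0.2, 0.1, -0.2]
finger_gap: 0.0005
```

```bash
python3 look.py pics/i.png; python3 - <<'E'
from h import *
for c in ('scene','top'):
    f=grab_frame(c); sm=nets.masks_of(c,'stand')[0]['region']; v=whites(f,c)
    ig=cv2.dilate(v.astype(np.uint8),np.ones((3,3)))>0
    print(c,fit(f,sm,dict(scene=[(0,.045),(.025,.047),(.03,.05),(.04,.05)],top=[(0,.04),(.03,.048),(.04,.05)])[c],.05,ROI[c],(.62,.006),ign=ig)[:2], [fit(f,v&(np.arange(420)[:,None]>176),PROF,.09,ROI[c],(.62,.006))[:2]])
E
```

```text
t 21.025 pos [ 0.6378 -0.1633  0.2673] cur pitch 61.92757618768081 az 14.368125220516186
q [  21.   18.   10.  130.  246.   46. -124.] F [-0.2  0.1 -0.2]
off cm [ 8.65 10.23 13.31] rot [-0.053  0.06   0.1  ]
scene net (array([0.62224456, 0.00555202]), np.float64(58.76862745098039), np.float64(939.0))
top net (array([0.62059495, 0.00545982]), np.float64(49.55686274509804), np.float64(692.0))
scene (array([0.62175814, 0.00637024]), np.float64(73.72549019607843)) [(array([0.6235391 , 0.00460801]), np.float64(136.51372549019607))]
top (array([0.61967581, 0.00629404]), np.float64(63.54117647058823)) [(array([0.62148661, 0.0063129 ]), np.float64(23.741176470588236))]
```

View pics/i.png

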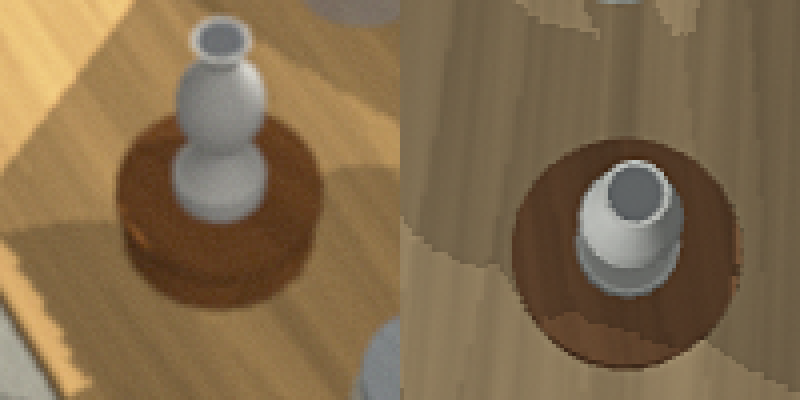

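Vase is about 1–2 mm from the stand's centre and upright, the stand hasn't moved, and the hand is clear. Handing in.

```bash
python3 -c "
from workcell import bot
print(bot.hand_in())"
```

```text
the job is handed in; nothing more can be done
None
```

I centred the vase on its stand by pushing it slowly at the foot with the side of the shut fingers, the hand tilted about 62° so its body stayed clear. I then backed the hand well away and handed in at about 21 s of the 54 s allowed.

**Last checks:**
- **Vase position:** fits from the two cameras put it about 1–2 mm from the stand's axis, against a 6 mm limit. One scene-camera fit by colour gave 2.5 mm, but that mask was cut off at the top of the vase.
- **Uprightness:** the final picture shows it standing upright. I did not measure its tilt or speed.
- **Stand:** it was within about 1.5 mm of its starting position, which is within the measurement error.
- **Tub and jar:** I did not measure them again, but the hand stayed clear of both.
- **Contact:** the wrist force after retreating was about zero, with the hand well clear of the vase.

**What went wrong on the way:**
- **First push:** it slid off the finger's chamfer, so the vase drifted about 1 mm in +x. I corrected this by moving the fingertip forward and turning the hand for the second push.
- **Green look-alike:** during the approach the gripper's body briefly pressed on one of the green vases on the work surface, with about 4.5 N. I raised the hand clear before pushing.

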